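# Put the scoop away, slide the caddy shut and clamp it

## Robot

A 6-joint arm with a two-finger parallel gripper is mounted at the origin on a cart in front of the work surface, level with it; the furniture and walls round the work are solid. World frame = base frame: x ahead of the robot, y to its left, z up, the work surface at z = 0. Lengths are in mm, angles in rad, forces in N, time in s.
With the tool pointing down it reaches from about 350 to 875 mm from the base axis. Payload 4.2 kg.
Tool frame: the origin (TCP) lies midway between the tips of the shut fingers; the grasp point (between the pads) lies 19 mm behind it; z points along the fingers, x is the direction in which the jaws open and shut, and the axes are right-handed (so a half turn about z gives the same grasp; the last joint's range is limited). The gripper opens to 85 mm and grips with 20 to 120 N. Pads are 22 mm wide; open, the fingers measure 114 mm over their backs; the gripper's body (76 mm by 85 mm) begins 54 mm behind the grasp point. The pads swing forward as they close: fully open they stand 13 mm farther back than shut.
Start: joints at [-1.014, 0.385, 0.008, 0, -1.194, -0.259], TCP at [183.402, -597.464, 231.312] pointing down, gripper open.
Joint ranges: [-3.14, 3.14], [-1.21, 2.06], [-1.07, 1.41], [-3.16, 2.05], [-2.99, -0.16], [-3.1, 3.1]. Speed limits (rad/s): [2.79, 2.79, 3.14, 3.14, 3.14, 3.14].

## Interface

Orientations are given as a rotation vector (axis times angle).
In Python, from rig import get_state, vision, workorder gives the robot as it stands.
- The arm moves only by the shell command python3 -m inch 'ROWS' [OPENING]. ROWS is JSON, a list of rows, each a list of 2 entries, a list of its own where there are three numbers: the shift along the tool's x, y, z in cm, then the turn, a rotation vector about the tool's x, y, z in degrees. In form: [[[x, y, z], [rx, ry, rz]], ...]. A call has 1 to 10 rows; each row shifts and turns the commanded pose from where the row before left it, along the tool's axes as they then stand; what a row does not reach is not made up. A row lasts 1/10 s, in which the tool goes at most 50 mm and 8.59 degrees, less where a joint would pass 70% of its speed; a pose out of reach is approached as far as the arm can. A call with a gripper value outside its range is refused whole. OPENING is the finger opening in cm, from 0 to 8.54, set as the call begins (- or left out, the last holds). The fingers move at their own pace and stop on an object; the grip force is fixed at half the most. Time passes only in rows, so rows that do not move let the fingers close. It gives the time, the measured TCP pose, the force and the opening at its end, in the units of the state.
- get_state(): the state, without advancing time (a new reading comes with each control period).
- vision.get_image(name): name is "side" or "top" or "wrist"; returns a dict with "frame" (384x512x3 uint8, red, green, blue), "fx", "fy", "cx", "cy" (pixels), "extrinsics" (4x4, takes a point from world to camera coordinates); the wrist camera has in their place "mount" (4x4, takes a point from camera to tool coordinates, whose origin is the TCP and whose axes are the tool frame's). Camera axes: x right, y down, z forward; pixel columns grow to the right and rows downward; lengths in mm; the calibration is good to about 2 mm. A picture is of the moment at which its call begins: read the wrist's pose just before it. There is no depth.
- workorder.job_done(): hands the job in, once; it reports no verdict.
Trained networks look in a picture, given as the dict that the camera call returned (one of the last four; its "shot" number tells which), for a name from the list of things; names that differ only in an ending like _2 or _b are one class to them, and where a whole thing is asked for, a point or a joint stands for the part that bears it (a point fixed in the world has none). Each returns a list of dicts, best first, with "p" (0 to 1); they miss things now and then, are a little off and sometimes report something else, mostly with a low value. They report only what shows in the picture. A call takes as long as a camera call. They do not tell look-alikes from the thing itself.
- vision.find_in(picture, label): "xy" ([column, row] in pixels, amid what is visible of it).
- vision.mark_of(picture, label): "xy" ([column, row] in pixels: a listed point, or the origin of a listed thing).
The state is a dict: "t": time; "joint_pos": joint angles; "joint_velocities": joint speeds; "effort": joint torques, N m; "eef_pos": TCP position; "tcp_rot": TCP orientation; "ft_force": force on the tool from outside, world axes, zero at the start; "moment": the same for the moment, N m; "opening": finger opening in mm.
Only numpy, scipy, OpenCV 4.12 (cv2) and the standard library are available. Lean on these libraries where they do the work, as an engineer would, in place of code of your own. Each camera call takes 0.05 s, during which the arm holds its last target.

## Task

Put the blue coffee scoop down into the open bin of the wooden caddy. Then slide the caddy's lid shut along its rails until it is hard against the hidden end stop, pressing it there for a moment with about 15 N (never more than 25 N), and finally press the red hold-down lever all the way down (again with no more than 30 N) so that it locks the lid. Leave the tamper, the blue mug and the white cup where they stand, and let go of everything.

Things in the scene. Friction and masses are not known exactly. Their poses are not given: they have to be found in the camera images.
- caddy: Fixed wooden caddy, spans x -182..+145, y -63..+63 mm from its origin (on the table); +x is the lid's closing direction, roughly to the robot's left. x -182..+5: solid parking deck, top z 48 mm. x +5..+115: open bin. Steel guides at y +-55.5..63 along the whole length, top z 62; their lips (z 58..62) reach in to y +-48 and hold the lid down.
- bin_floor (a point): Centre of the bin's floor, 8 mm above the table; axes as the caddy's. The bin is 110 mm long (x), 100 mm wide (y; 96 mm between the lips above) and 40 mm deep below the lid.
- bridge: Fixed steel bridge across the bin's far end, 26 mm along x, z 60 to 66 mm; origin at the middle of its underside (caddy x +130), axes as the caddy's. The lid's leading edge passes under it and meets a hard black rubber stop hidden in the channel below, whose face lies anywhere from 12 mm before to 2 mm beyond this origin along x, differently each time and not measured: home must be felt.
- lid: Loose light-wood lid, 176 x 108 x 6 mm, about 0.16 kg, captive in the guides (1.5 mm play each side, 4 mm in height), parked over the deck at the start. Origin: centre of its underside, 48 mm above the table; +x = closing. On its top: a black push ridge (60 along y, 8 thick, 14 mm high) at x -82 and a low latch rib (5 mm high) at x -29, y -42..-18. Slides with 1 to 2 N; travel 112 to 136 mm.
- lid_ridge (a point): Centre of the rear (-x) face of the push ridge, the face to push on, 7 mm above the lid's top surface.
- lid_front (a point): Middle of the lid's leading (+x) edge.
- clamp (a joint): Angle of the red hold-down lever: 0 = fully down, level across the lid (hard stop; its top is then 71 mm above the table); starts raised at 0.55 to 0.75 rad. 72 mm long, 18 mm wide (26 at the pad). Stiff: about 6 N straight down at 50 mm from the pin moves it; it stays where left. Its rubber foot drops behind the lid's latch rib only when the lid is home.
- lever_hinge (a point): Hinge pin of the lever (caddy x -10, y -70, z 66 mm, far side from the robot), parallel to the caddy's x axis; the lever points from here towards the caddy's +y, its free end raised. The steel bracket round it is 37 mm wide and reaches z 72 mm.
- clamp_pad (a point): Top of the lever's thumb pad, 55 mm from the hinge pin along the lever; z is normal to the lever. Press on the upper face, 40 to 55 mm from the pin; the edge of the free end can catch in a gap between fingers.
- scoop: Loose blue plastic measuring scoop, 88 x 36 x 26 mm, 20 g, standing on its bowl on the table to the robot's left. Origin at its underside, middle of its length. The bowl (36 mm across) is at x +8..+44 mm; the flat handle is a strip 12 mm wide (y) and 3 mm thick, top at z 26, from x -44 to +11 mm. Grip it across the handle's width.
- tamper: Bystander: coffee tamper, 58 mm wide, 94 mm high, behind the caddy; origin at its underside.
- mug: Bystander: dark blue mug, 63 x 93 x 53 mm, behind the caddy; origin at its underside.
- white_cup: Bystander: small white porcelain cup, 61 x 79 x 56 mm, behind the scoop on the left; origin at its underside.
There are look-alikes about, which are no part of the job. There is more than one size of the scoop; the one meant has the size given above.

How it is judged (in metres and radians):
On the way, in this order (a step that is already met when the one before it is completed fails the run):
1. the scoop lies in the bin, let go (x of scoop in the frame of bin_floor between -0.055 and 0.055 m and y of scoop in the frame of bin_floor between -0.05 and 0.05 m and z of scoop in the frame of bin_floor between -0.02 and 0.02 m and contact force between scoop and the fingers below 0.1 N), for 0.2 s.
2. the lid is home and presses on the end stop under the bridge with more than 9 N (x of lid_front in the frame of bridge between -0.0135 and 0.004 m and y of lid_front in the frame of bridge between -0.006 and 0.006 m and x of scoop in the frame of bin_floor between -0.055 and 0.055 m and y of scoop in the frame of bin_floor between -0.05 and 0.05 m and z of scoop in the frame of bin_floor between -0.02 and 0.02 m and contact force between lid and bridge above 9 N), for 0.2 s.
3. the lever is pressed fully down over the closed lid (x of lid_front in the frame of bridge between -0.0135 and 0.004 m and y of lid_front in the frame of bridge between -0.006 and 0.006 m and value of joint clamp below 0.05 rad), for 0.2 s.
At the end, for the whole second after the job is handed in: The scoop lies in the bin (its origin between the bin's walls and within 20 mm of its floor in height), the lid is home in its channel (its leading edge not more than 13.5 mm short of the bridge's middle and still under it), the lever is within 0.05 rad of fully down, and all is at rest (all of step 3 and x of scoop in the frame of bin_floor between -0.055 and 0.055 m and y of scoop in the frame of bin_floor between -0.05 and 0.05 m and z of scoop in the frame of bin_floor between -0.02 and 0.02 m and linear speed of lid below 0.01 m/s and linear speed of scoop below 0.02 m/s); the robot touches nothing.
It fails at once if the lid is rammed against the stop (over 28 N) (contact force between lid and bridge above 28 N).
It fails at once if the lever is pressed with more than 40 N (contact force between clamp and the fingers above 40 N).
It fails at once if the tamper is moved more than 30 mm (distance of tamper from where it was at the start of the episode above 0.03 m).
It fails at once if the mug is moved more than 30 mm (distance of mug from where it was at the start of the episode above 0.03 m).
It fails at once if the white cup is moved more than 30 mm (distance of white_cup from where it was at the start of the episode above 0.03 m).
It also fails if it takes over 64 s, if anything falls off the work surface, if the arm or the gripper's body presses on something with over 40 N, if the wrist force passes 120 N, or if a joint passes its speed limit or range.

## Working session

There is one attempt and no reset: what is moved stays moved. The work goes in short steps, Python scripts to look and compute and a shell command to move; the robot and the scene stay as the last step left them, time stands still between calls to the robot, and variables do not carry over. Pictures are saved under pics/ and viewed, and the job is handed in when it is done.

```bash
ls; mkdir -p pics
cat > h.py <<'E'
import numpy as np, cv2
from rig import get_state, vision, workorder
from scipy.spatial.transform import Rotation as R
def shot(n):
    s=get_state(); im=vision.get_image(n)
    if 'mount' in im:
        T=np.eye(4); T[:3,:3]=R.from_rotvec(s['tcp_rot']).as_matrix(); T[:3,3]=s['eef_pos']
        im['E']=np.linalg.inv(T@np.array(im['mount']))
    else: im['E']=np.array(im['extrinsics'])
    return im
def ray(im,uv):
    E=im['E']; d=np.array([(uv[0]-im['cx'])/im['fx'],(uv[1]-im['cy'])/im['fy'],1])
    return -E[:3,:3].T@E[:3,3], E[:3,:3].T@d
def atz(im,uv,z):
    o,d=ray(im,uv); return o+d*(z-o[2])/d[2]
def proj(im,p):
    c=im['E'][:3,:3]@np.array(p,float)+im['E'][:3,3]; return np.array([im['fx']*c[0]/c[2]+im['cx'],im['fy']*c[1]/c[2]+im['cy']])
def save(im,name,crop=None,k=1):
    f=np.array(im['frame'])[:,:,::-1]
    if crop: x0,y0,x1,y1=crop; f=f[y0:y1,x0:x1]
    if k!=1: f=cv2.resize(f,None,fx=k,fy=k,interpolation=cv2.INTER_CUBIC)
    cv2.imwrite('pics/'+name+'.png',f)
E
python3 - <<'E'
from h import *
np.set_printoptions(precision=1,suppress=True)
for n in ['top','side']:
    im=shot(n); save(im,n+'1',k=1.5)
    print(n,im['fx'],ray(im,(256,192)))
    for l in ['scoop','caddy','lid','clamp','tamper','mug','white_cup']:
        print('find',l,[(np.round(d['xy']),round(d['p'],2)) for d in vision.find_in(im,l)][:4], 'mark',[(np.round(d['xy'],1),round(d['p'],2)) for d in (vision.mark_of(im,l) if l!='clamp' else [])][:4])
    for l in ['bin_floor','bridge','lid_ridge','lid_front','lever_hinge','clamp_pad']:
        print(l,[(np.round(d['xy'],1),round(d['p'],2)) for d in vision.mark_of(im,l)][:3])
print(get_state())
E
```

```text
pics
top 444.71577331097376 (array([412.4,  57.8, 987.1]), array([ 0.2, -0. , -1. ]))
find scoop [(array([142., 211.]), 0.75), (array([153., 266.]), 0.55)] mark [(array([145.9, 222.2]), 0.77), (array([159.6, 269.5]), 0.57)]
find caddy [(array([253., 213.]), 0.82), (array([316., 224.]), 0.25)] mark [(array([273.7, 221.1]), 0.56)]
find lid [(array([316., 222.]), 0.69), (array([215., 206.]), 0.18)] mark [(array([315.7, 222.8]), 0.93)]
find clamp [(array([278., 196.]), 0.53)] mark []
find tamper [(array([275., 138.]), 0.87), (array([184., 120.]), 0.26)] mark [(array([275.9, 140.6]), 0.93)]
find mug [(array([184., 122.]), 0.65)] mark [(array([191.6, 127.9]), 0.57)]
find white_cup [(array([151., 160.]), 0.95)] mark [(array([160.9, 161.3]), 0.55)]
bin_floor [(array([245.9, 213.2]), 0.7)]
bridge [(array([212. , 202.9]), 0.59)]
lid_ridge [(array([356.1, 224.9]), 0.7)]
lid_front [(array([276.1, 214.4]), 0.86)]
lever_hinge [(array([276.5, 181.8]), 0.64), (array([212.9, 204.8]), 0.46)]
clamp_pad [(array([279.6, 198.9]), 0.65), (array([159.8, 161.4]), 0.44)]
side 442.0300707903394 (array([141.2, 
[... 878 characters left out ...]
 [(array([241.3, 220.3]), 0.56), (array([213.3, 285.9]), 0.48)]
lid_ridge [(array([316.1, 183.3]), 0.64)]
lid_front [(array([276.4, 207.5]), 0.97), (array([244.4, 223.2]), 0.34)]
lever_hinge [(array([258.9, 191.6]), 0.66), (array([262. , 232.7]), 0.45)]
clamp_pad [(array([259.9, 192.7]), 0.49), (array([272.5, 182.4]), 0.41)]
{'t': 2.0, 'joint_pos': array([-1. ,  0.4,  0. ,  0. , -1.2, -0.3]), 'joint_velocities': array([ 0., -0., -0.,  0.,  0., -0.]), 'effort': array([  0. , -39.2,  18.9,   4.2,  -0. ,   0. ]), 'eef_pos': array([ 183.4, -597.5,  231.3]), 'tcp_rot': array([ 1.9,  2.5, -0. ]), 'ft_force': array([-1.1,  0.6, -0.5]), 'moment': array([ 0., -0., -0.]), 'opening': 85.00683300619028}
```

View pics/top1.png

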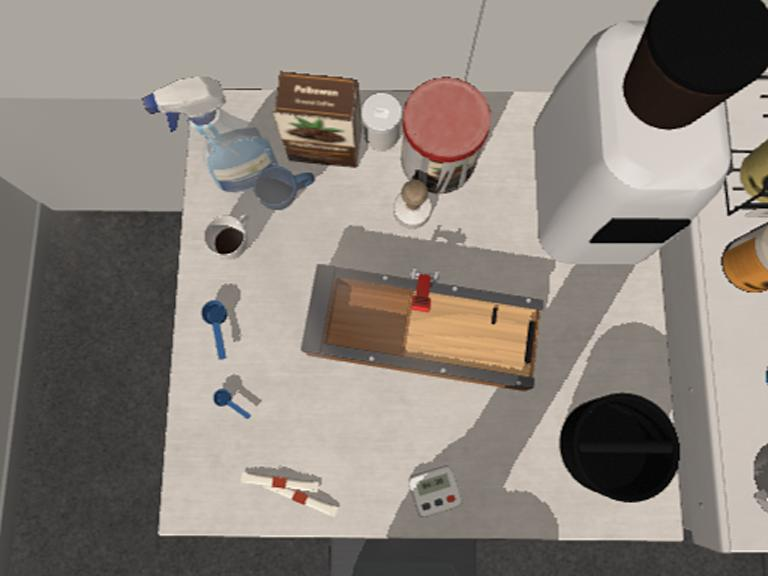

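View pics/side1.png

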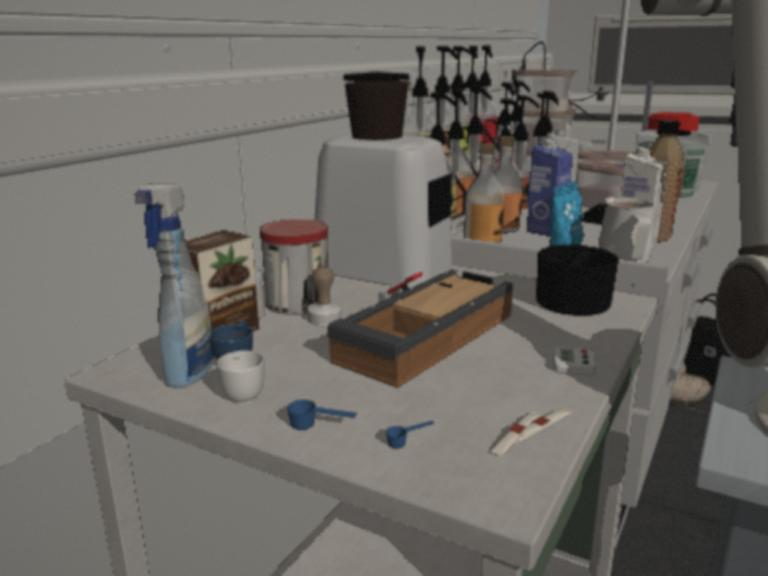

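Run:
```python
from h import *
im=shot('top'); save(im,'top_caddy',(190,160,380,270),4.2); save(im,'top_scoops',(125,185,185,290),5)
import pickle; pickle.dump(im,open('top.pkl','wb'))
im=shot('side'); pickle.dump(im,open('side.pkl','wb')); save(im,'side_c',(180,170,350,300),4.5)
```

```text
(no output)
```

View pics/top_caddy.png

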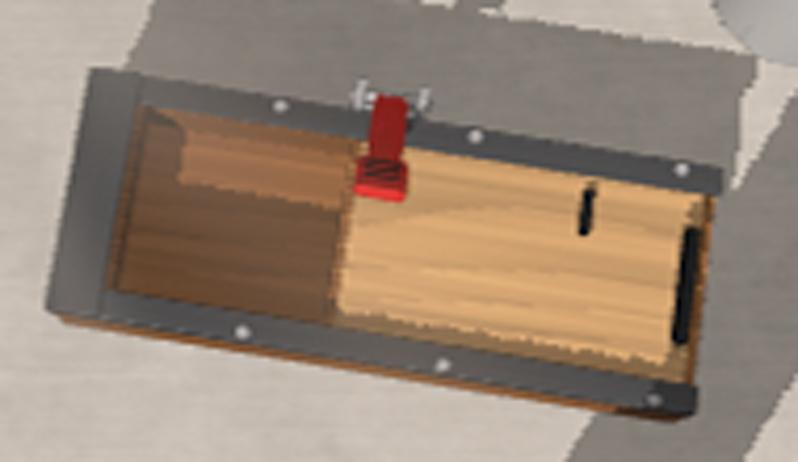

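View pics/top_scoops.png

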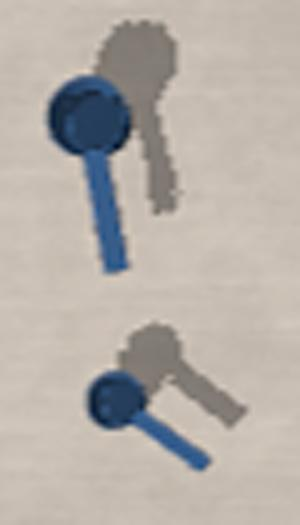

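View pics/side_c.png

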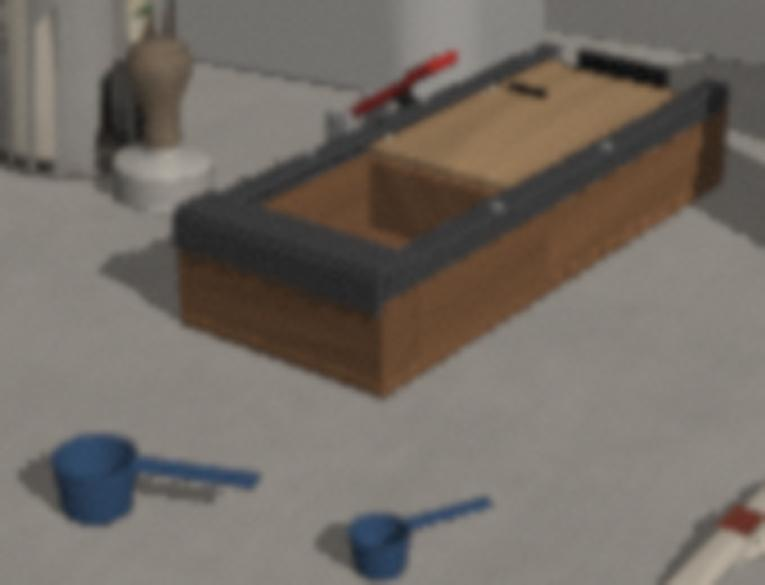

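```bash
cat > fit.py <<'E'
from h import *
import pickle
from scipy.optimize import least_squares
np.set_printoptions(precision=1,suppress=True)
top=pickle.load(open('top.pkl','rb')); side=pickle.load(open('side.pkl','rb'))
C=lambda u,v:(u/4.2+190,v/4.2+160); S=lambda u,v:(u/5+125,v/5+185); D=lambda u,v:(u/4.5+180,v/4.5+170)
obs=[(top,C(90,68),(145,-63,66)),(top,C(47,312),(145,63,66)),(top,C(722,170),(-182,-63,62)),(top,C(695,390),(-182,63,62)),
 (top,C(388,95),(-10,-70,66)),
 (side,D(383,395),(145,63,0)),(side,D(180,323),(145,-63,0)),(side,D(383,272),(145,63,66)),(side,D(176,210),(145,-63,66))]
def w(p,q):
    c,s=np.cos(p[2]),np.sin(p[2]); return np.array([p[0]+c*q[0]-s*q[1],p[1]+s*q[0]+c*q[1],q[2]])
def res(p): return np.concatenate([proj(im,w(p,q))-uv for im,uv,q in obs])
r=least_squares(res,[450,50,1.5],loss='soft_l1',x_scale=[10,10,.1]); p=r.x
if __name__=='__main__':
    print('caddy',p[:2],np.degrees(p[2])); print(res(p).reshape(-1,2))
    for n,q in dict(bin=(60,0,8),bridge=(130,0,60),hinge=(-10,-70,66)).items(): print(n,w(p,q),proj(top,w(p,q)),proj(side,w(p,q)))
    for n,uv in [('tip',S(117,271)),('bowl',S(89,116)),('tip2',S(203,464)),('bowl2',S(117,400))]: print(n,atz(top,uv,26 if '2' not in n else 18))
    print('side tip/bowl',atz(side,D(258,481),26),atz(side,D(97,453),26))
    print('mark origin z0',atz(top,(145.9,222.2),0),atz(side,(214.7,286),0))
    for uv in [(275.9,140.6),(191.6,127.9),(160.9,161.3)]: print(atz(top,uv,0))
    # clamp pad: angle from top pad
    for th in (.5,.6,.7,.8):
        q=lambda d:(-10,-70+d*np.cos(th),66+d*np.sin(th)+5)
        print(th,proj(top,w(p,q(72))),proj(side,w(p,q(72))))
    print('obs tip',C(382,190),D(455,55))
    print('ridge', atz(top,C(686,285),68))
E
python3 fit.py
```

```text
caddy [566.6  16.9] 82.12545748819328
[[-0.8 -0.3]
 [-0.7 -0.2]
 [ 0.9 -2.3]
 [ 1.5  4.6]
 [ 0.5  0.5]
 [ 0.3  1.9]
 [-0.5  1.3]
 [ 0.2 -0. ]
 [-0.8 -1. ]]
bin [574.8  76.3   8. ] [245.9 214.9] [265.3 233.8]
bridge [584.4 145.7  60. ] [212.9 206.1] [245.5 223. ]
hinge [634.6  -2.6  66. ] [282.9 183.1] [259.1 194.6]
tip [516.6 286.4  26. ]
bowl [584.6 302.8  26. ]
tip2 [435.2 246.4  18. ]
bowl2 [461.9 284.9  18. ]
side tip/bowl [515.6 290.1  26. ] [585.  303.4  26. ]
mark origin z0 [557.5 300.5   0. ] [558.6 301.    0. ]
[752.2   8.9   0. ]
[781.7 206.8   0. ]
[699.6 274.5   0. ]
0.5 [280.  208.7] [280.8 184.3]
0.6 [280.5 206.3] [279.5 181.4]
0.7 [280.9 203.7] [277.9 178.7]
0.8 [281.4 200.7] [276.2 176.2]
obs tip (280.95238095238096, 205.23809523809524) (281.1111111111111, 182.22222222222223)
ridge [ 539.8 -148.2   68. ]
```

```bash
sed -i 's/C(695,390)/C(693,412)/' fit.py; python3 fit.py
python3 - <<'E'
from fit import *
print(w(p,(60,0,0)),'ridge caddy x', [np.array([[np.cos(p[2]),np.sin(p[2])],[-np.sin(p[2]),np.cos(p[2])]])@(atz(top,uv,z)[:2]-p[:2]) for uv,z in [(C(691,285),68),(C(343,230),54),(C(587,210),59)]])
E
```

```text
caddy [565.4  17.2] 81.67551307334874
[[-0.7 -0.2]
 [-1.  -0.2]
 [ 0.9 -1. ]
 [ 1.6  0.6]
 [ 0.7  1.1]
 [ 0.2  2.1]
 [-0.4  1.3]
 [ 0.1  0.1]
 [-0.6 -1.1]]
bin [574.1  76.5   8. ] [245.8 215.2] [265.5 233.9]
bridge [584.2 145.8  60. ] [212.8 206.2] [245.5 223. ]
hinge [633.2  -2.8  66. ] [283.  183.7] [259.6 194.7]
tip [516.6 286.4  26. ]
bowl [584.6 302.8  26. ]
tip2 [435.2 246.4  18. ]
bowl2 [461.9 284.9  18. ]
side tip/bowl [515.6 290.1  26. ] [585.  303.4  26. ]
mark origin z0 [557.5 300.5   0. ] [558.6 301.    0. ]
[752.2   8.9   0. ]
[781.7 206.8   0. ]
[699.6 274.5   0. ]
0.5 [279.9 209.3] [281.2 184.4]
0.6 [280.4 206.9] [279.9 181.5]
0.7 [280.8 204.3] [278.4 178.8]
0.8 [281.3 201.4] [276.7 176.3]
obs tip (280.95238095238096, 205.23809523809524) (281.1111111111111, 182.22222222222223)
ridge [ 539.8 -148.2   68. ]
[574.1  76.5   0. ] ridge caddy x [array([-169.8,    1. ]), array([ 4. , -2.1]), array([-115.9,  -30.3])]
```

```bash
cat > go.py <<'E'
import sys
from h import *
np.set_printoptions(precision=3,suppress=True)
# usage: go.py x y z [jaw_yaw_deg]
def go(t,yaw=None,s=None):
    s=s or get_state(); M=R.from_rotvec(s['tcp_rot']).as_matrix()
    print('t',round(s['t'],2),'eef',s['eef_pos'],'toolx yaw',np.degrees(np.arctan2(M[1,0],M[0,0])),'tilt',M[:,2],'F',s['ft_force'],'open',s['opening'],'q',s['joint_pos'])
    d=(np.array(t)-s['eef_pos'])/10
    print('shift in present tool axes cm',M.T@d)
    if yaw is not None:
        y=np.radians(yaw); G=np.array([[np.cos(y),np.sin(y),0],[np.sin(y),-np.cos(y),0],[0,0,-1]]).astype(float)
        print('turn deg (tool)',np.degrees(R.from_matrix(M.T@G).as_rotvec()),'shift in final axes',G.T@d)
if __name__=='__main__':
    a=[float(v) for v in sys.argv[1:]]; go(a[:3],a[3] if len(a)>3 else None)
E
python3 go.py 539 293.5 120 102.4;python3 go.py 539 293.5 120 -77.6; python3 go.py 450 -50 230
```

```text
t 2.1 eef [ 183.399 -597.453  231.296] toolx yaw 107.06341004972226 tilt [-0.  0. -1.] F [-0.244 -0.17   0.633] open 85.38702076731597 q [-1.014  0.385  0.008  0.    -1.194 -0.259]
shift in present tool axes cm [74.739 60.138 11.132]
turn deg (tool) [-0.001 -0.002  4.663] shift in final axes [79.381 53.862 11.13 ]
t 2.1 eef [ 183.399 -597.453  231.296] toolx yaw 107.06341004972226 tilt [-0.  0. -1.] F [-0.244 -0.17   0.633] open 85.38702076731597 q [-1.014  0.385  0.008  0.    -1.194 -0.259]
shift in present tool axes cm [74.739 60.138 11.132]
turn deg (tool) [   0.003   -0.001 -175.337] shift in final axes [-79.381 -53.862  11.13 ]
t 2.1 eef [ 183.399 -597.453  231.296] toolx yaw 107.06341004972226 tilt [-0.  0. -1.] F [-0.244 -0.17   0.633] open 85.38702076731597 q [-1.014  0.385  0.008  0.    -1.194 -0.259]
shift in present tool axes cm [44.513 41.55   0.131]
```

```bash
python3 -m inch '[[[3.4,3.2,0],[0,0,0]],[[3.4,3.2,0],[0,0,0]],[[3.4,3.2,0],[0,0,0]],[[3.4,3.2,0],[0,0,0]],[[3.4,3.2,0],[0,0,0]],[[3.4,3.2,0],[0,0,0]],[[3.4,3.2,0],[0,0,0]],[[3.4,3.2,0],[0,0,0]],[[3.4,3.2,0],[0,0,0]],[[3.4,3.2,0],[0,0,0]]]' 8.5; python3 go.py 539 293 200 -77.6
```

```text
t: 3.1
eef_pos: [390.1, -176.7, 231.8]
tcp_rot: [1.866, 2.526, 0.001]
ft_force: [0.1, -0.4, -0.4]
opening: 85.6
t 3.1 eef [ 390.081 -176.731  231.819] toolx yaw 107.07005093490888 tilt [ 0.001 -0.    -1.   ] F [ 0.103 -0.419 -0.444] open 85.56497818738995 q [-0.043  0.041 -0.441  0.    -1.087 -1.23 ]
shift in present tool axes cm [40.534 28.02   3.195]
turn deg (tool) [  -0.045    0.114 -175.33 ] shift in final axes [-42.679 -24.631   3.182]
```

```bash
python3 -m inch '[[[4.0,2.8,0.3],[0,0,0]],[[4.0,2.8,0.3],[0,0,0]],[[4.0,2.8,0.3],[0,0,0]],[[4.0,2.8,0.3],[0,0,0]],[[4.0,2.8,0.3],[0,0,0]],[[4.0,2.8,0.3],[0,0,0]],[[4.0,2.8,0.3],[0,0,0]],[[4.0,2.8,0.3],[0,0,0]],[[4.0,2.8,0.3],[0,0,0]],[[4.0,2.8,0.3],[0,0,0]]]'
python3 -m inch '[[[0,0,0],[0,0,-8.5]],[[0,0,0],[0,0,-8.5]],[[0,0,0],[0,0,-8.5]],[[0,0,0],[0,0,-8.5]],[[0,0,0],[0,0,-8.5]],[[0,0,0],[0,0,-8.5]],[[0,0,0],[0,0,-8.5]],[[0,0,0],[0,0,-8.5]],[[0,0,0],[0,0,-8.5]],[[0,0,0],[0,0,-8.5]]]'
python3 -m inch '[[[0,0,0],[0,0,-8.5]],[[0,0,0],[0,0,-8.5]],[[0,0,0],[0,0,-8.5]],[[0,0,0],[0,0,-8.5]],[[0,0,0],[0,0,-8.5]],[[0,0,0],[0,0,-8.5]],[[0,0,0],[0,0,-8.5]],[[0,0,0],[0,0,-8.5]],[[0,0,0],[0,0,-8.5]],[[0,0,0],[0,0,-8.5]]]'
python3 go.py 539 293 100 -77.6
python3 - <<'E'
from h import *
im=shot('wrist'); save(im,'w1',k=1.5)
for f in (vision.find_in,vision.mark_of):
  for d in f(im,'scoop'): print(np.round(d['xy']),round(d['p'],2),atz(im,d['xy'],0))
for q in [(539,293.5,26),(516.4,288,26),(585,303,26)]: print(proj(im,q)*1.5)
import pickle; pickle.dump(im,open('w1.pkl','wb'))
E
```

```text
t: 4.1
eef_pos: [540.2, 288.1, 201.4]
tcp_rot: [1.867, 2.527, 0.0]
ft_force: [1.3, -1.0, 0.3]
opening: 85.1
t: 5.1
eef_pos: [539.9, 286.0, 201.3]
tcp_rot: [-0.34, 3.123, 0.0]
ft_force: [0.5, 0.8, 0.5]
opening: 84.7
t: 6.1
eef_pos: [539.9, 286.0, 201.4]
tcp_rot: [-2.36, 2.073, -0.0]
ft_force: [-0.7, 0.9, -0.4]
opening: 85.0
t 6.1 eef [539.878 286.011 201.364] toolx yaw -82.58728446052646 tilt [ 0.  0. -1.] F [-0.72   0.881 -0.387] open 85.0198980966104 q [ 0.752  0.383 -0.073  0.    -1.115  0.948]
shift in present tool axes cm [-0.704 -0.003 10.136]
turn deg (tool) [-0.003  0.001 -4.987] shift in final axes [-0.701 -0.064 10.136]
[245. 242.] 0.7 [4.47563663e+02 2.84767115e+02 5.68434189e-14]
[241. 131.] 0.66 [575.36518373 304.55823279   0.        ]
[241. 146.] 0.74 [559.98521109 302.34650567   0.        ]
[255. 240.] 0.57 [451.61378441 273.69990379   0.        ]
[370.18682387 258.52321544]
[374.15746191 291.16373822]
[364.14851274 187.60886712]
```

View pics/w1.png

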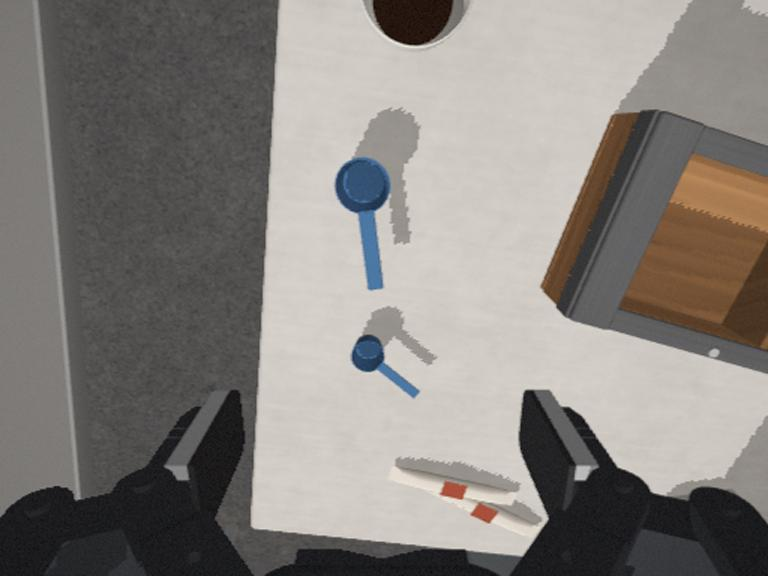

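Run:
```python
from h import *
import pickle
im=pickle.load(open('w1.pkl','rb'))
a=atz(im,(375/1.5,289/1.5),26);b=atz(im,(362/1.5,184/1.5),26);c=atz(im,(416/1.5,395/1.5),18);e=atz(im,(368/1.5,352/1.5),18)
d=b-a;print(a,b,np.hypot(*d[:2]),np.degrees(np.arctan2(d[1],d[0])),a+d*(26/70), 'small',np.hypot(*(c-e)[:2]))
save(im,'w1s',(190,80,320,290),2.8)
```

```text
[518.02690711 287.62071693  26.        ] [587.07709837 304.62616188  26.        ] 71.11338883494484 13.835281161331016 [543.674121   293.93702505  26.        ] small 50.96754904809648
```

View pics/w1s.png

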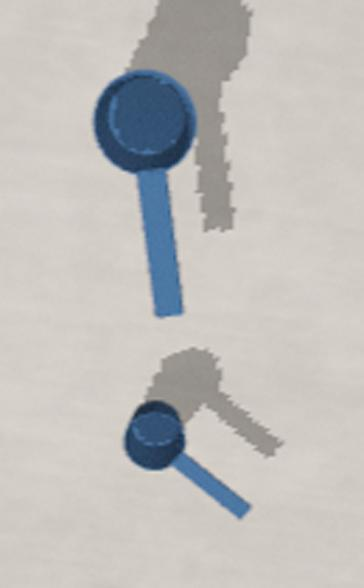

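```bash
python3 go.py 541.5 293.3 8 -76.7
```

```text
t 6.25 eef [539.85  286.029 201.312] toolx yaw -83.10563858428175 tilt [-0.  0. -1.] F [-0.034 -0.012 -0.092] open 84.67474833751169 q [ 0.752  0.383 -0.073 -0.    -1.115  0.939]
shift in present tool axes cm [-0.701 -0.251 19.331]
turn deg (tool) [ 0.001  0.002 -6.406] shift in final axes [-0.67  -0.328 19.331]
```

```bash
python3 -m inch '[[[0,0,0],[0,0,-6.4]],[[-0.67,-0.33,3],[0,0,0]],[[0,0,4],[0,0,0]],[[0,0,4],[0,0,0]],[[0,0,3],[0,0,0]],[[0,0,2.5],[0,0,0]],[[0,0,1.5],[0,0,0]],[[0,0,1.0],[0,0,0]],[[0,0,0.3],[0,0,0]],[[0,0,0],[0,0,0]]]'; python3 go.py 541.5 293.3 8 -76.7;  python3 - <<'E'
from h import *
im=shot('wrist'); save(im,'w2',k=1.5)
E
```

```text
t: 7.25
eef_pos: [541.8, 293.5, 8.5]
tcp_rot: [-2.466, 1.947, -0.0]
ft_force: [-0.2, -0.1, -0.1]
opening: 85.1
t 7.25 eef [541.75  293.466   8.485] toolx yaw -76.58207073645808 tilt [ 0.  0. -1.] F [-0.17  -0.063 -0.055] open 85.09810528978669 q [ 0.759  0.602 -0.259  0.    -0.71   1.046]
shift in present tool axes cm [0.01  0.028 0.049]
turn deg (tool) [-0.018  0.001  0.118] shift in final axes [0.01  0.028 0.049]
```

View pics/w2.png

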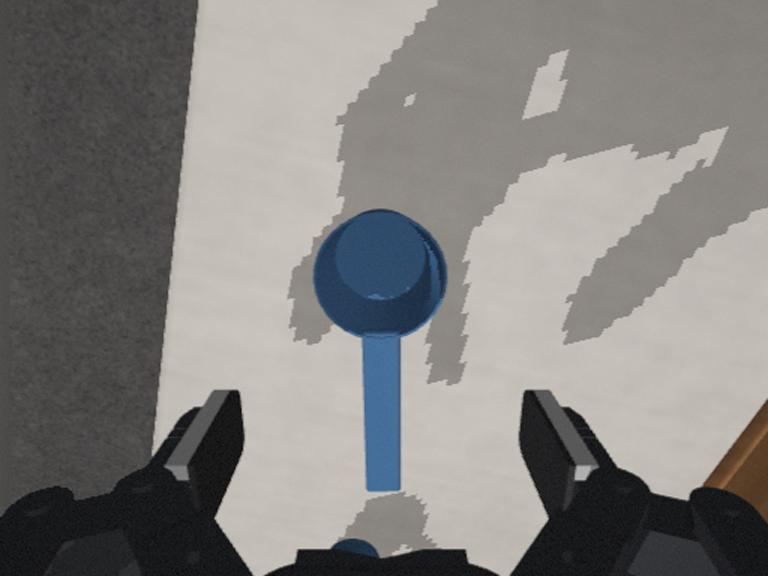

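The handle (px 365–400 × 335–490) is centred and aligned between the pads; closing.

```bash
python3 -m inch '[[[0,0,0],[0,0,0]],[[0,0,0],[0,0,0]],[[0,0,0],[0,0,0]],[[0,0,0],[0,0,0]],[[0,0,0],[0,0,0]],[[0,0,0],[0,0,0]],[[0,0,0],[0,0,0]],[[0,0,0],[0,0,0]]]' 0.6;python3 -m inch '[[[0,0,-1],[0,0,0]],[[0,0,-3],[0,0,0]],[[0,0,-4],[0,0,0]],[[0,0,-4],[0,0,0]],[[0,0,-4],[0,0,0]],[[0,0,-1.4],[0,0,0]],[[0,0,0],[0,0,0]]]';  python3 - <<'E'
from h import *
im=shot('wrist'); save(im,'w3',k=1.5)
E
```

```text
t: 8.1
eef_pos: [541.5, 293.3, 8.4]
tcp_rot: [-2.467, 1.946, -0.0]
ft_force: [0.2, 0.8, 1.9]
opening: 8.5
t: 8.8
eef_pos: [542.8, 294.3, 186.3]
tcp_rot: [-2.461, 1.941, -0.002]
ft_force: [0.5, -0.8, -0.9]
opening: 8.5
```

View pics/w3.png

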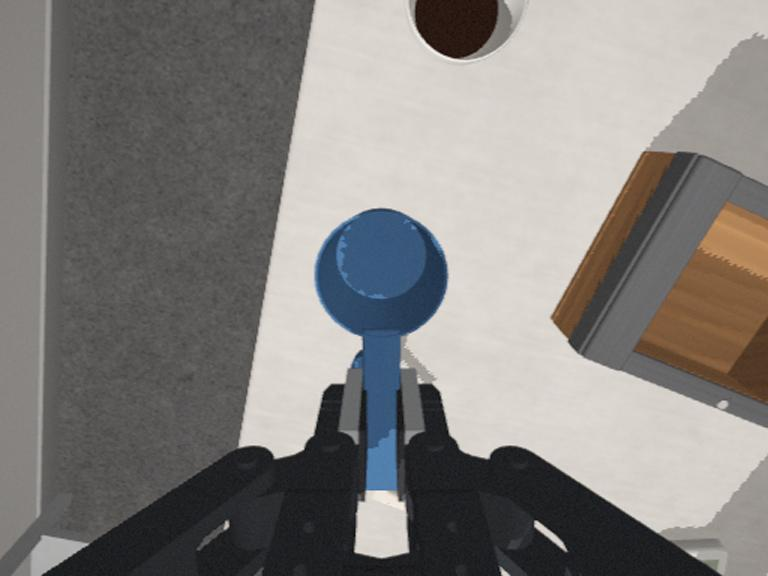

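```bash
python3 -m inch '[[[0,0,0],[0,0,8.5]],[[0,0,0],[0,0,8.5]],[[0,0,0],[0,0,8.5]],[[0,0,0],[0,0,8.5]],[[0,0,0],[0,0,8.5]],[[0,0,0],[0,0,8.5]],[[0,0,0],[0,0,8.5]],[[0,0,0],[0,0,8.5]],[[0,0,0],[0,0,8.5]],[[0,0,0],[0,0,8.5]]]'; python3 -m inch '[[[0,0,0],[0,0,8.5]],[[0,0,0],[0,0,8.5]],[[0,0,0],[0,0,8.5]],[[0,0,0],[0,0,1.2]],[[0,0,0],[0,0,0]]]'; python3 go.py 576.7 94.4 110 171.7
```

```text
t: 9.85
eef_pos: [540.5, 292.6, 179.9]
tcp_rot: [0.493, -3.098, 0.003]
ft_force: [0.4, -0.8, 0.3]
opening: 8.9
t: 10.35
eef_pos: [540.9, 292.9, 180.8]
tcp_rot: [-0.222, -3.132, 0.003]
ft_force: [0.2, -0.5, -0.8]
opening: 8.6
t 10.35 eef [540.914 292.867 180.782] toolx yaw 171.89279055643567 tilt [-0.002 -0.002 -1.   ] F [ 0.172 -0.453 -0.77 ] open 8.625256768075259 q [ 0.759  0.408 -0.088 -0.    -1.078 -0.9  ]
shift in present tool axes cm [ -6.356 -19.129   7.105]
turn deg (tool) [-0.117 -0.115  0.193] shift in final axes [ -6.406 -19.122   7.078]
```

```bash
python3 -m inch '[[[-0.6,-2.5,0],[0,0,0]],[[-1.0,-3,0],[0,0,0]],[[-1.4,-4,1],[0,0,0]],[[-1.4,-4,1],[0,0,0]],[[-1,-3,1],[0,0,0]],[[-0.7,-2,1],[0,0,0]],[[-0.3,-0.6,1],[0,0,0]],[[0,0,0],[0,0,0]],[[0,0,0],[0,0,0]]]'; python3 go.py 576.7 94.4 17 171.7;  python3 - <<'E'
from h import *
im=shot('wrist'); save(im,'w4',k=1.5)
im=shot('top'); save(im,'t4',(190,150,380,270),4.2)
E
```

```text
t: 11.25
eef_pos: [577.5, 95.7, 132.1]
tcp_rot: [-0.223, -3.133, 0.001]
ft_force: [-0.3, 0.2, 0.3]
opening: 8.6
t 11.25 eef [577.526  95.653 132.087] toolx yaw 171.8431938864629 tilt [-0. -0. -1.] F [-0.324  0.213  0.288] open 8.63787383693126 q [ 0.441  0.406 -0.227  0.    -0.938 -0.583]
shift in present tool axes cm [ 0.06  -0.132 11.509]
turn deg (tool) [-0.021 -0.017  0.143] shift in final axes [ 0.064 -0.136 11.509]
```

View pics/w4.png

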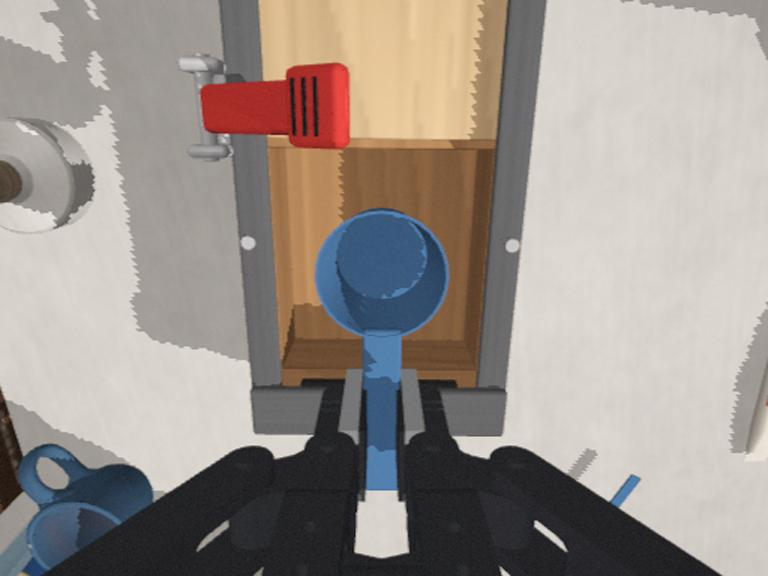

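View pics/t4.png

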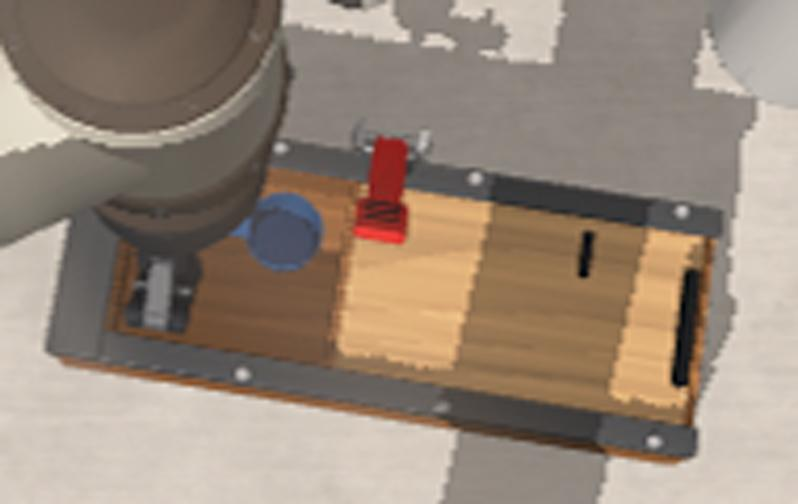

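Run:
```python
from fit import *
from h import *
im=shot('wrist')
for q in [(117,-63,66),(117,63,66),(143,-63,66),(143,63,66),(4,0,54),(5,-48,8+40),(60,-63,62),(60,63,62),(-10,-70,66)]:
    print(q,np.round(proj(im,w(p,q))*1.5))
for uv in [(250,390),(508,390),(252,435),(505,436)]:
    g=atz(im,np.array(uv)/1.5,66); c,s=np.cos(p[2]),np.sin(p[2]); print(uv,np.array([[c,s],[-s,c]])@(g[:2]-p[:2]))
```

```text
(117, -63, 66) [254. 387.]
(117, 63, 66) [514. 388.]
(143, -63, 66) [258. 433.]
(143, 63, 66) [509. 433.]
(4, 0, 54) [385. 143.]
(5, -48, 48) [277. 144.]
(60, -63, 62) [246. 272.]
(60, 63, 62) [523. 273.]
(-10, -70, 66) [211. 107.]
(250, 390) [118.7 -65.2]
(508, 390) [118.3  60.1]
(252, 435) [144.3 -66.4]
(505, 436) [144.5  60.9]
```

```bash
python3 -m inch '[[[0,0,1.5],[0,0,0]],[[0,0,2.5],[0,0,0]],[[0,0,2.5],[0,0,0]],[[0,0,2],[0,0,0]],[[0,0,1.3],[0,0,0]],[[0,0,0.8],[0,0,0]],[[0,0,0.5],[0,0,0]],[[0,0,0.3],[0,0,0]],[[0,0,0],[0,0,0]]]'; python3 go.py 577.5 95.4 17 171.7
```

```text
t: 12.3
eef_pos: [577.8, 95.2, 18.6]
tcp_rot: [0.225, 3.133, 0.0]
ft_force: [-0.6, 0.2, 0.8]
opening: 8.3
t 12.3 eef [577.76   95.239  18.609] toolx yaw 171.76894253836033 tilt [ 0.001  0.    -1.   ] F [-0.576  0.22   0.783] open 8.334403857747642 q [ 0.44   0.55  -0.333  0.    -0.687 -0.584]
shift in present tool axes cm [0.028 0.012 0.161]
turn deg (tool) [0.019 0.033 0.069] shift in final axes [0.028 0.012 0.161]
```

```bash
python3 -m inch '[[[0,0,0.1],[0,0,0]],[[0,0,0],[0,0,0]],[[0,0,0],[0,0,0]]]'; python3 -m inch '[[[0,0,0],[0,0,0]],[[0,0,0],[0,0,0]],[[0,0,0],[0,0,0]],[[0,0,0],[0,0,0]],[[0,0,-1],[0,0,0]],[[0,0,-3],[0,0,0]],[[0,0,-4],[0,0,0]],[[0,0,-4],[0,0,0]],[[0,0,-2],[0,0,0]]]' 3.0; python3 go.py 577.5 95.4 17 171.7
python3 - <<'E'
from h import *
im=shot('wrist'); save(im,'w5',k=1.5)
E
```

```text
t: 12.6
eef_pos: [577.7, 95.1, 17.7]
tcp_rot: [0.226, 3.133, 0.001]
ft_force: [-0.1, 0.2, -0.1]
opening: 9.0
t: 13.5
eef_pos: [579.2, 95.6, 162.3]
tcp_rot: [0.224, 3.127, 0.004]
ft_force: [0.5, -0.3, 0.7]
opening: 30.3
t 13.5 eef [579.244  95.552 162.334] toolx yaw 171.80414625157312 tilt [ 0.007  0.002 -1.   ] F [ 0.492 -0.289  0.714] open 30.33250799837636 q [ 0.44   0.375 -0.192  0.001 -0.997 -0.584]
shift in present tool axes cm [ 0.266 -0.083 14.532]
turn deg (tool) [0.17  0.376 0.105] shift in final axes [ 0.17  -0.04  14.533]
```

View pics/w5.png

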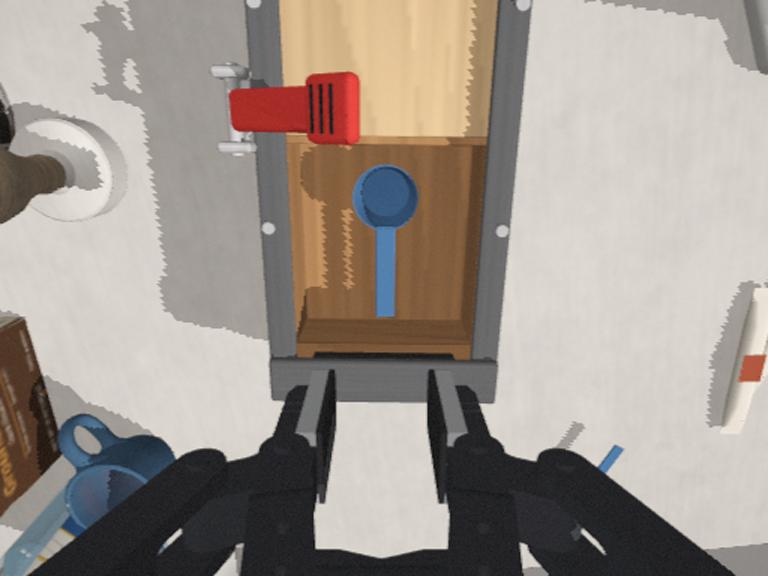

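```bash
python3 - <<'E'
from fit import *
for z in (0,60,150): print(z,[atz(top,(u/1.5,v/1.5),z)[:2] for u,v in [(570,262),(640,262),(540,230),(537,130)]])
for z in (0,60): print('pot',z,[atz(top,(u/1.5,v/1.5),z)[:2] for u,v in [(562,445),(620,395)]])
E
python3 go.py $(python3 -c "
import math
x=-195;y=-1;c,s=math.cos(math.radians(81.7)),math.sin(math.radians(81.7))
print(565.4+c*x-s*y,17.2+s*x+c*y,162)") 171.7
```

```text
0 [array([ 672.3, -229.2]), array([ 673.3, -335.9]), array([ 722.9, -185.6]), array([ 889.6, -187.9])]
60 [array([ 656.5, -211.8]), array([ 657.4, -312. ]), array([ 704. , -170.8]), array([ 860.6, -172.9])]
150 [array([ 632.8, -185.6]), array([ 633.6, -276.1]), array([ 675.7, -148.6]), array([ 817.1, -150.5])]
pot 0 [array([ 400.2, -203.7]), array([ 472.2, -291.8])]
pot 60 [array([ 400.9, -187.8]), array([ 468.5, -270.6])]
t 13.55 eef [580.53   95.886 164.816] toolx yaw 171.8339758679536 tilt [ 0.011  0.003 -1.   ] F [ 1.173 -0.649  1.261] open 30.24338222649554 q [ 0.44   0.372 -0.189  0.002 -0.998 -0.584]
shift in present tool axes cm [  0.329 -27.505   0.148]
turn deg (tool) [0.271 0.614 0.135] shift in final axes [  0.261 -27.505   0.282]
```

```bash
python3 -m inch '[[[0,-2,0],[0,0,0]],[[0,-4,0],[0,0,0]],[[0.1,-4.5,0],[0,0,0]],[[0.1,-4.5,0],[0,0,0]],[[0.1,-4.5,0],[0,0,0]],[[0,-4,0],[0,0,0]],[[0,-3,0],[0,0,0]],[[0,-1,0],[0,0,0]],[[0,0,0],[0,0,0]],[[0,0,0],[0,0,0]]]' 0; python3 go.py 538.2 -175.9 59 171.7
python3 - <<'E'
from fit import *
im=shot('wrist'); save(im,'w6',k=1.5)
c,s=np.cos(p[2]),np.sin(p[2])
for l in ['lid_ridge','lid_front','lid']:
  for d in vision.mark_of(im,l)[:1]:
    z={'lid_ridge':61,'lid_front':51,'lid':48}[l]; g=atz(im,d['xy'],z); print(l,np.round(d['xy']*np.array(1.5)),d['p'],np.array([[c,s],[-s,c]])@(g[:2]-p[:2]))
E
```

```text
t: 14.55
eef_pos: [535.3, -176.0, 157.5]
tcp_rot: [0.225, 3.133, 0.0]
ft_force: [0.8, -0.4, -0.7]
opening: 0.2
t 14.55 eef [ 535.278 -176.046  157.502] toolx yaw 171.77776991217246 tilt [ 0.  0. -1.] F [ 0.809 -0.431 -0.659] open 0.17533553384438283 q [-0.03   0.345 -0.251 -0.    -0.974 -0.113]
shift in present tool axes cm [-0.284  0.054  9.85 ]
turn deg (tool) [0.011 0.019 0.078] shift in final axes [-0.287  0.057  9.85 ]
lid_ridge [373. 341.] 0.58 [-169.9   -3.2]
lid_front [379. 574.] 0.8 [ 6.1 -0.3]
```

View pics/w6.png

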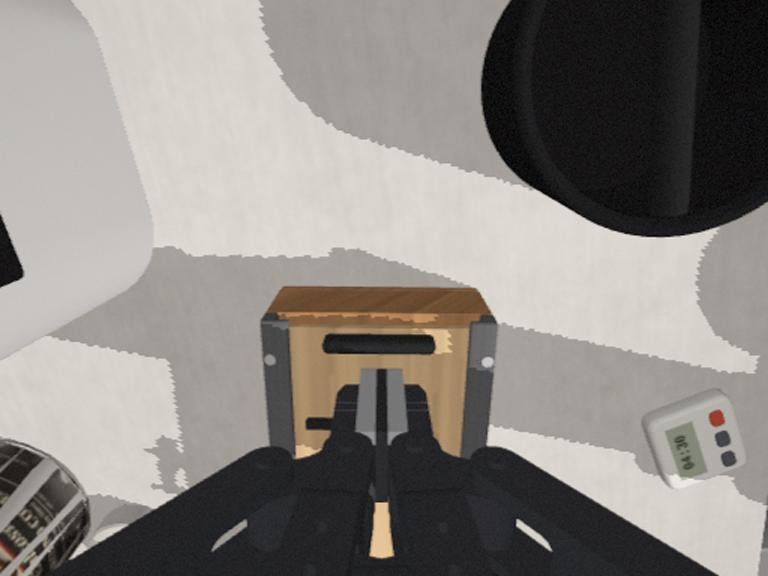

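```bash
python3 - <<'E'
from fit import *
im=shot('wrist')
for q in [(-195,0,60),(-184,0,60),(-170,0,68),(-182,-63,62)]: print(proj(im,w(p,q))*1.5)
print(ray(im,(256,192)))
E
python3 -m inch '[[[-0.3,0,1.5],[0,0,0]],[[0,0,2.5],[0,0,0]],[[0,0,2.5],[0,0,0]],[[0,0,1.5],[0,0,0]],[[0,0,0.9],[0,0,0]],[[0,0,0],[0,0,0]],[[0,0,0],[0,0,0]]]' 0; python3 go.py 538.2 -175.9 59 171.7
python3 - <<'E'
from fit import *
im=shot('wrist'); save(im,'w7',k=1.5)
im=shot('side'); save(im,'s7',(180,120,400,270),3.6)
E
```

```text
[379.2 294.7]
[379.1 314.4]
[379.1 345.1]
[258.9 319.1]
(array([ 524.3, -257.7,  300.3]), array([ 0. ,  0.3, -0.9]))
t: 15.5
eef_pos: [538.8, -176.9, 68.9]
tcp_rot: [0.224, 3.132, -0.0]
ft_force: [0.5, 0.2, 0.4]
opening: 0.2
t 15.5 eef [ 538.771 -176.924   68.915] toolx yaw 171.80310555463475 tilt [ 0.001 -0.    -1.   ] F [0.51  0.18  0.425] open 0.18542631042298635 q [-0.031  0.456 -0.34   0.    -0.774 -0.112]
shift in present tool axes cm [0.072 0.093 0.991]
turn deg (tool) [-0.01   0.064  0.103] shift in final axes [0.071 0.093 0.992]
```

View pics/w7.png

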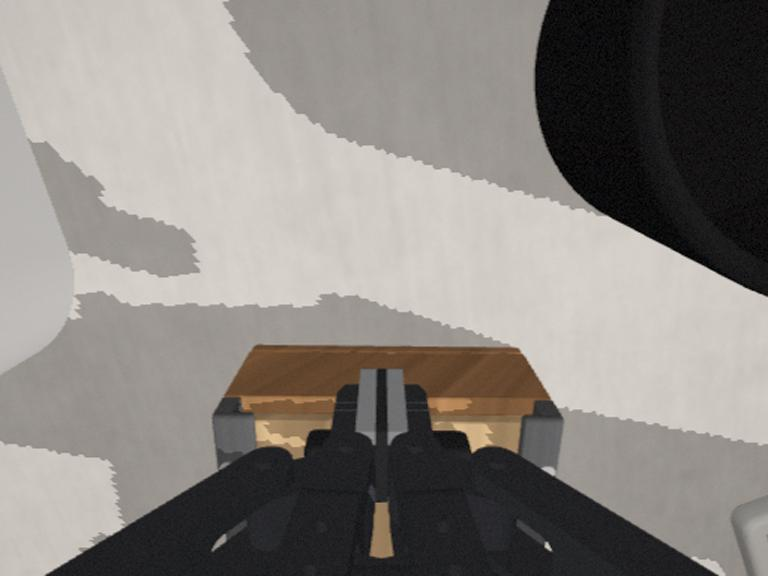

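View pics/s7.png

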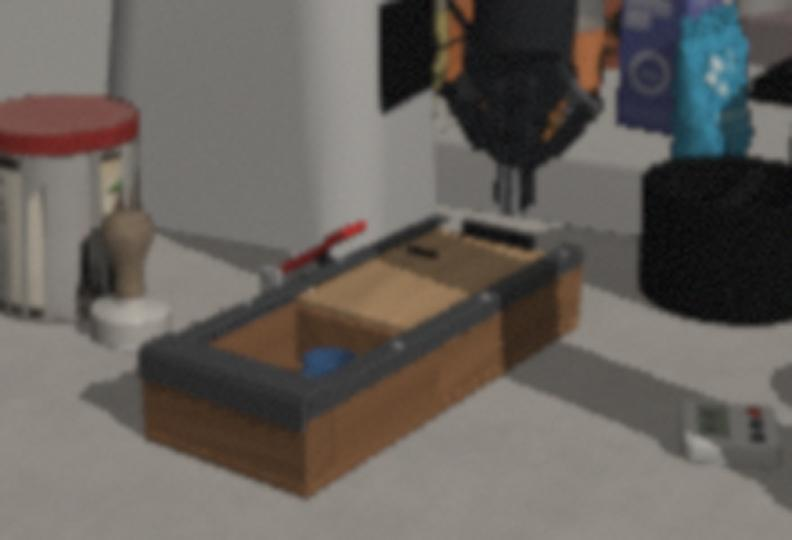

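```bash
cat > chk.py <<'E'
import sys
from h import *
s=get_state(); F=s['ft_force']; d=np.array([.1444,.9895,0]); f=-F@d
x=(s['eef_pos']-np.array([565.4,17.2,0]))@d
print('t %.2f cx %.1f z %.1f push %.1f  F'%(s['t'],x,s['eef_pos'][2],f),np.round(F,1))
sys.exit(1 if f>float(sys.argv[1]) else 0)
E
python3 -m inch '[[[0,0,0.6],[0,0,0]],[[0,0,0.3],[0,0,0]],[[0,0.3,0],[0,0,0]],[[0,0.5,0],[0,0,0]],[[0,0.4,0],[0,0,0]],[[0,0.3,0],[0,0,0]],[[0,0.5,0],[0,0,0]],[[0,0.5,0],[0,0,0]],[[0,0.5,0],[0,0,0]],[[0,0.5,0],[0,0,0]]]' 0; python3 chk.py 5
```

```text
t: 16.6
eef_pos: [543.2, -142.0, 59.4]
tcp_rot: [0.225, 3.133, -0.0]
ft_force: [-0.1, -1.1, 0.0]
opening: 0.1
t 16.60 cx -160.8 z 59.4 push 1.1  F [-0.1 -1.1  0. ]
```

```bash
python3 -m inch '[[[0,0.8,0],[0,0,0]],[[0,0.9,0],[0,0,0]],[[0,0.9,0],[0,0,0]],[[0,0.9,0],[0,0,0]],[[0,0.9,0],[0,0,0]],[[0,0.9,0],[0,0,0]],[[0,0.9,0],[0,0,0]],[[0,0.8,0],[0,0,0]],[[0,0.5,0],[0,0,0]],[[0,0.2,0],[0,0,0]]]'; python3 chk.py 5;  python3 - <<'E'
from fit import *
im=shot('wrist'); save(im,'w8',k=1.5)
im=shot('side'); save(im,'s8',(180,120,400,270),3.6)
E
```

```text
t: 17.6
eef_pos: [554.2, -65.6, 59.3]
tcp_rot: [0.225, 3.134, -0.0]
ft_force: [0.2, -2.3, 0.3]
opening: -0.0
t 17.60 cx -83.6 z 59.3 push 2.3  F [ 0.2 -2.3  0.3]
```

View pics/w8.png

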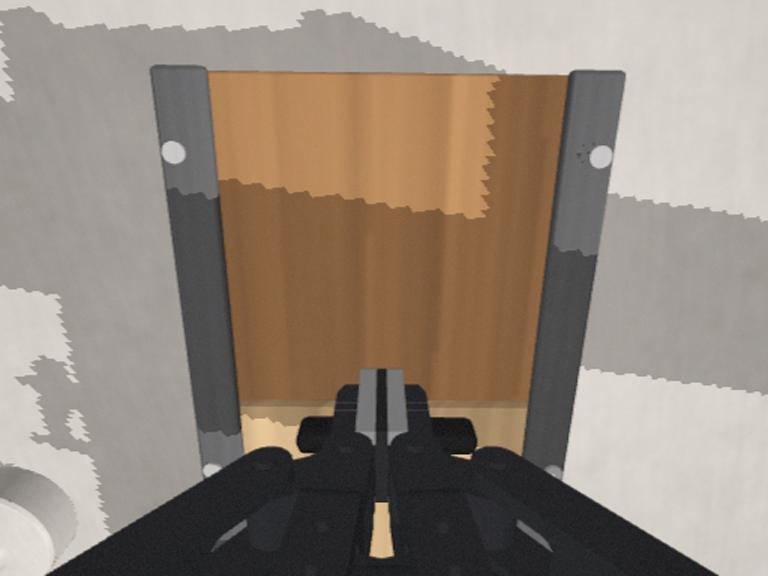

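View pics/s8.png

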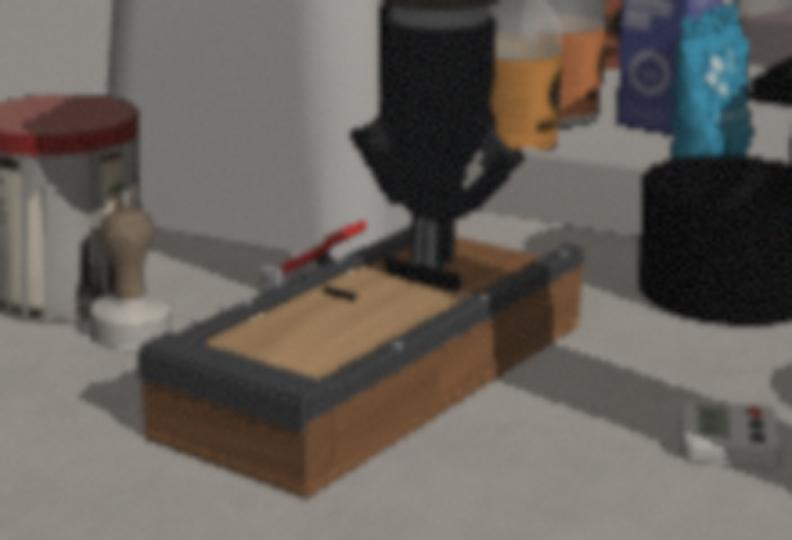

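```bash
G="python3 chk.py 5"
python3 -m inch '[[[0,0.1,0],[0,0,0]],[[0,0.1,0],[0,0,0]],[[0,0.1,0],[0,0,0]],[[0,0.1,0],[0,0,0]],[[0,0.1,0],[0,0,0]],[[0,0,0],[0,0,0]]]' >/dev/null && $G &&
python3 -m inch '[[[0,0.05,0],[0,0,0]],[[0,0.05,0],[0,0,0]],[[0,0.05,0],[0,0,0]],[[0,0.05,0],[0,0,0]]]' >/dev/null && $G &&
python3 -m inch '[[[0,0.05,0],[0,0,0]],[[0,0.05,0],[0,0,0]],[[0,0.05,0],[0,0,0]],[[0,0.05,0],[0,0,0]]]' >/dev/null && $G &&
python3 -m inch '[[[0,0.05,0],[0,0,0]],[[0,0.05,0],[0,0,0]]]' >/dev/null && $G &&
python3 -m inch '[[[0,0.05,0],[0,0,0]],[[0,0.05,0],[0,0,0]]]' >/dev/null && $G &&
python3 -m inch '[[[0,0.05,0],[0,0,0]],[[0,0.05,0],[0,0,0]]]' >/dev/null && $G &&
python3 -m inch '[[[0,0.05,0],[0,0,0]],[[0,0.05,0],[0,0,0]]]' >/dev/null && $G &&
python3 -m inch '[[[0,0.05,0],[0,0,0]],[[0,0.05,0],[0,0,0]]]' >/dev/null && $G &&
python3 -m inch '[[[0,0.05,0],[0,0,0]],[[0,0.05,0],[0,0,0]]]' >/dev/null && $G &&
python3 -m inch '[[[0,0.05,0],[0,0,0]],[[0,0.05,0],[0,0,0]]]' >/dev/null && $G &&
python3 -m inch '[[[0,0.05,0],[0,0,0]],[[0,0.05,0],[0,0,0]]]' >/dev/null && $G
```

```text
t 18.30 cx -79.1 z 59.3 push 0.2  F [-0.4 -0.1 -0.7]
t 18.70 cx -77.2 z 59.3 push 0.1  F [-0.5 -0.  -0.6]
t 19.10 cx -75.1 z 59.3 push 1.0  F [-0.  -1.  -0.1]
t 19.30 cx -74.1 z 59.3 push 1.8  F [-0.8 -1.7 -1.1]
t 19.50 cx -73.1 z 59.3 push 1.0  F [ 0.2 -1.  -0.4]
t 19.70 cx -72.1 z 59.3 push 1.4  F [-0.3 -1.4 -0.8]
t 19.90 cx -71.1 z 59.3 push 1.2  F [ 0.9 -1.3 -0.7]
t 20.10 cx -70.1 z 59.3 push 0.7  F [ 0.4 -0.8 -0.2]
t 20.30 cx -69.1 z 59.3 push 0.1  F [ 1.3 -0.3 -0.4]
t 20.50 cx -68.1 z 59.3 push 0.1  F [-0.3 -0.1 -0.8]
t 20.70 cx -67.1 z 59.3 push 1.1  F [-0.4 -1.  -0.8]
```

```bash
G="python3 chk.py 4.5"
python3 -m inch '[[[0,0.05,0],[0,0,0]],[[0,0.05,0],[0,0,0]]]' >/dev/null && $G &&
python3 -m inch '[[[0,0.05,0],[0,0,0]],[[0,0.05,0],[0,0,0]]]' >/dev/null && $G &&
python3 -m inch '[[[0,0.05,0],[0,0,0]],[[0,0.05,0],[0,0,0]]]' >/dev/null && $G &&
python3 -m inch '[[[0,0.05,0],[0,0,0]],[[0,0.05,0],[0,0,0]]]' >/dev/null && $G &&
python3 -m inch '[[[0,0.05,0],[0,0,0]],[[0,0.05,0],[0,0,0]]]' >/dev/null && $G &&
python3 -m inch '[[[0,0.05,0],[0,0,0]],[[0,0.05,0],[0,0,0]]]' >/dev/null && $G &&
python3 -m inch '[[[0,0.05,0],[0,0,0]],[[0,0.05,0],[0,0,0]]]' >/dev/null && $G &&
python3 -m inch '[[[0,0.05,0],[0,0,0]],[[0,0.05,0],[0,0,0]]]' >/dev/null && $G &&
python3 -m inch '[[[0,0.05,0],[0,0,0]],[[0,0.05,0],[0,0,0]]]' >/dev/null && $G &&
python3 -m inch '[[[0,0.05,0],[0,0,0]],[[0,0.05,0],[0,0,0]]]' >/dev/null && $G &&
python3 -m inch '[[[0,0.05,0],[0,0,0]],[[0,0.05,0],[0,0,0]]]' >/dev/null && $G &&
python3 -m inch '[[[0,0.05,0],[0,0,0]],[[0,0.05,0],[0,0,0]]]' >/dev/null && $G
```

```text
t 20.90 cx -66.1 z 59.3 push 0.7  F [ 0.1 -0.7 -0.4]
t 21.10 cx -65.6 z 59.3 push 4.5  F [-0.9 -4.4  0.2]
t 21.30 cx -65.5 z 59.3 push 8.5  F [-0.8 -8.4 -0.3]
```

```bash
python3 -m inch '[[[0,0.05,0],[0,0,0]],[[0,0.05,0],[0,0,0]],[[0,0.05,0],[0,0,0]]]' >/dev/null ; python3 chk.py 30;python3 -m inch '[[[0,0,0],[0,0,0]],[[0,0,0],[0,0,0]]]' >/dev/null ; python3 chk.py 30
```

```text
t 21.60 cx -65.4 z 59.4 push 12.7  F [ -0.4 -12.8  -0.2]
t 21.80 cx -65.5 z 59.3 push 12.0  F [  0.2 -12.2  -0.9]
```

```bash
python3 -m inch '[[[0,0.05,0],[0,0,0]],[[0,0.05,0],[0,0,0]]]' >/dev/null ; python3 chk.py 30;python3 -m inch '[[[0,0,0],[0,0,0]],[[0,0,0],[0,0,0]],[[0,0,0],[0,0,0]]]' >/dev/null ; python3 chk.py 30
```

```text
t 22.00 cx -65.3 z 59.4 push 17.0  F [  0.8 -17.3   0.2]
t 22.30 cx -65.4 z 59.4 push 15.8  F [  0.6 -16.1  -0.5]
```

```bash
python3 -m inch '[[[0,0,0],[0,0,0]],[[0,0,0],[0,0,0]],[[0,-0.2,0],[0,0,0]],[[0,-0.5,0],[0,0,0]],[[0,-1.0,0],[0,0,0]],[[0,-0.3,-2],[0,0,0]],[[0,0,-4],[0,0,0]],[[0,0,-4],[0,0,0]],[[0,0,-2],[0,0,0]],[[0,0,0],[0,0,0]]]'
python3 - <<'E'
from fit import *
c,s=np.cos(p[2]),np.sin(p[2]); Q=np.array([[c,s],[-s,c]])
im=shot('wrist'); save(im,'w9',k=1.5)
im=shot('side'); save(im,'s9',(200,150,330,250),5.5)
pickle.dump(im,open('s9.pkl','wb'))
im=shot('top'); save(im,'t9',(190,150,380,270),4.2); pickle.dump(im,open('t9.pkl','wb'))
for l,z in [('lid_ridge',61),('clamp_pad',100)]:
  for d in vision.mark_of(im,l)[:2]: print(l,d['xy'],d['p'],Q@(atz(im,d['xy'],z)[:2]-p[:2]))
E
python3 go.py 560 0 160 171.7
```

```text
t: 23.3
eef_pos: [556.8, -63.5, 183.4]
tcp_rot: [0.224, 3.125, 0.003]
ft_force: [0.6, 0.5, -1.3]
opening: -0.2
lid_ridge [300.1, 215.9] 0.76 [-55.4  -7.7]
t 23.55 eef [553.628 -63.77  177.744] toolx yaw 171.75643877800192 tilt [-0.003 -0.    -1.   ] F [-0.513 -0.384 -0.15 ] open 0.5526963529010102 q [ 0.176  0.317 -0.237 -0.001 -1.02  -0.32 ]
shift in present tool axes cm [0.279 6.403 1.772]
turn deg (tool) [-0.029 -0.169  0.056] shift in final axes [0.29  6.402 1.774]
```

View pics/s9.png

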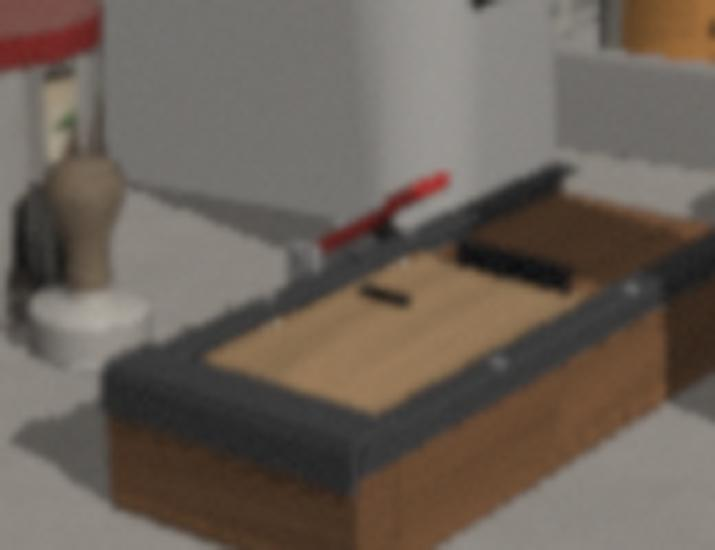

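View pics/t9.png

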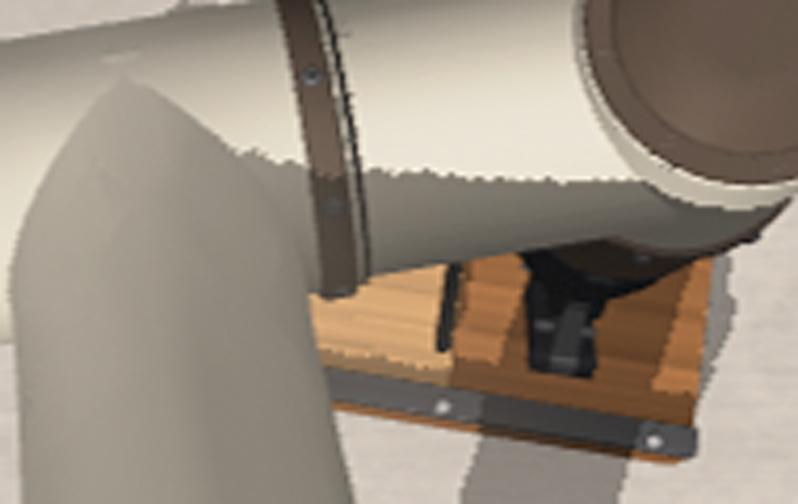

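View pics/w9.png

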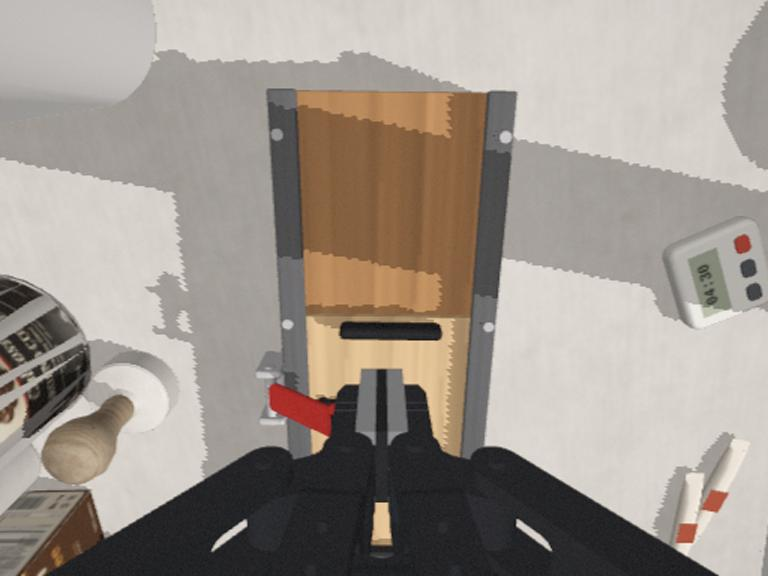

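```bash
python3 -m inch '[[[0,0,0],[0,0,-8.5]],[[0,0,0],[0,0,-8.5]],[[0,0,0],[0,0,-8.5]],[[0,0,0],[0,0,-8.5]],[[0,0,0],[0,0,-8.5]],[[0,0,0],[0,0,-8.5]],[[0,0,0],[0,0,-8.5]],[[0,0,0],[0,0,-8.5]],[[0,0,0],[0,0,-8.5]],[[0,0,0],[0,0,-8.5]]]' 0; python3 -m inch '[[[0,0,0],[0,0,-5]],[[0,0,0],[0,0,0]],[[0,0,0],[0,0,0]]]'; python3 go.py 598.6 2.3 150 -98.3
python3 - <<'E'
from fit import *
im=shot('top'); save(im,'t10',(190,150,380,270),4.2)
E
```

```text
t: 24.55
eef_pos: [553.9, -63.8, 177.8]
tcp_rot: [1.957, -2.455, -0.002]
ft_force: [-0.1, -0.0, -0.0]
opening: 0.1
t: 24.85
eef_pos: [554.1, -63.8, 178.4]
tcp_rot: [2.053, -2.376, -0.002]
ft_force: [-0.0, 0.6, -0.2]
opening: -0.3
t 24.85 eef [554.142 -63.753 178.366] toolx yaw -98.34341642647982 tilt [-0.002 -0.    -1.   ] F [-0.047  0.631 -0.177] open -0.2710705236704457 q [ 0.176  0.317 -0.236 -0.    -1.02   1.249]
shift in present tool axes cm [-7.182 -3.445  2.827]
turn deg (tool) [ 0.102 -0.028 -0.043] shift in final axes [-7.178 -3.446  2.837]
```

View pics/t10.png

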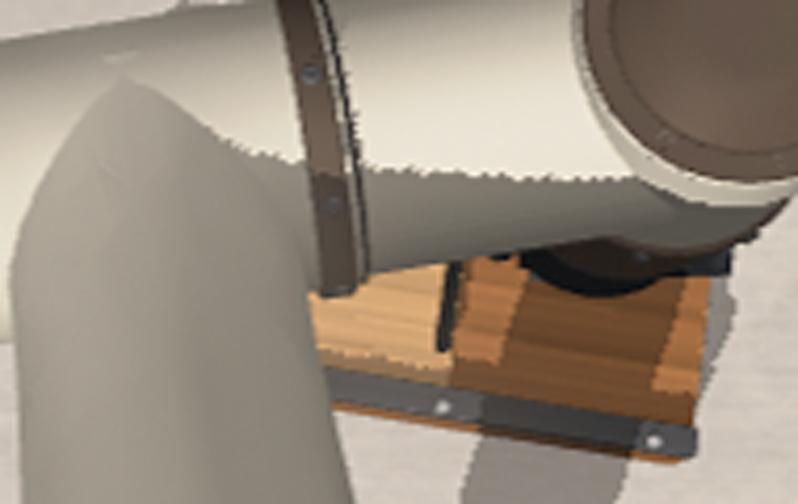

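```bash
python3 -m inch '[[[-1.5,-0.7,0],[0,0,0]],[[-3.0,-1.4,0.5],[0,0,0]],[[-2.0,-1.0,1],[0,0,0]],[[-0.7,-0.3,1],[0,0,0]],[[0,0,0.5],[0,0,0]],[[0,0,0],[0,0,0]],[[0,0,0],[0,0,0]],[[0,0,0],[0,0,0]]]' 0; python3 go.py 598.6 2.3 110 -98.3
python3 - <<'E'
from fit import *
im=shot('wrist'); save(im,'w11',k=1.5)
for q in [(-10,-70,66),(-10,-35,106)]: print(proj(im,w(p,q))*1.5)
im=shot('side'); save(im,'s11',(200,120,360,240),5)
E
```

```text
t: 25.7
eef_pos: [598.4, 2.0, 149.9]
tcp_rot: [-2.055, 2.376, -0.001]
ft_force: [0.5, -0.2, 1.0]
opening: -0.0
t 25.7 eef [598.388   1.999 149.887] toolx yaw -98.28569362616928 tilt [ 0.001  0.    -1.   ] F [ 0.482 -0.154  0.972] open -0.00992868396193496 q [ 0.274  0.408 -0.174  0.    -0.989  1.152]
shift in present tool axes cm [-0.032 -0.014  3.989]
turn deg (tool) [-0.041  0.009  0.014] shift in final axes [-0.033 -0.017  3.989]
[381.7 236.1]
[381.8 339.1]
```

View pics/w11.png

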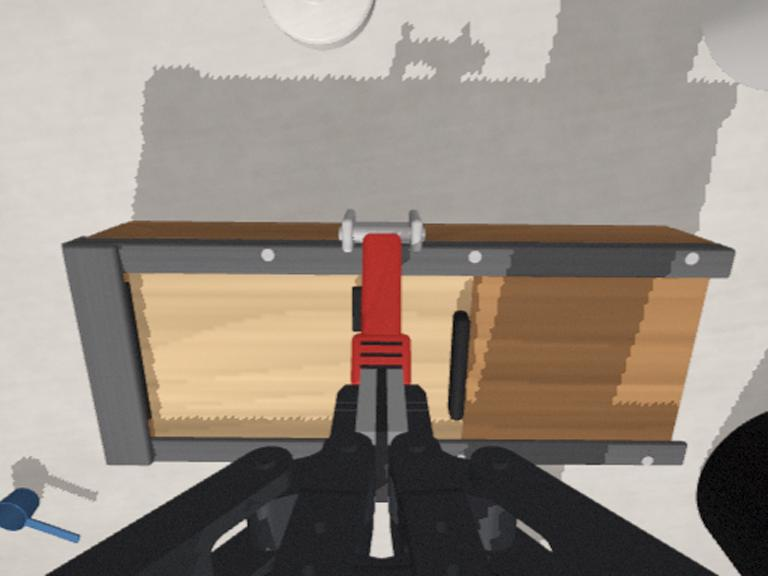

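View pics/s11.png

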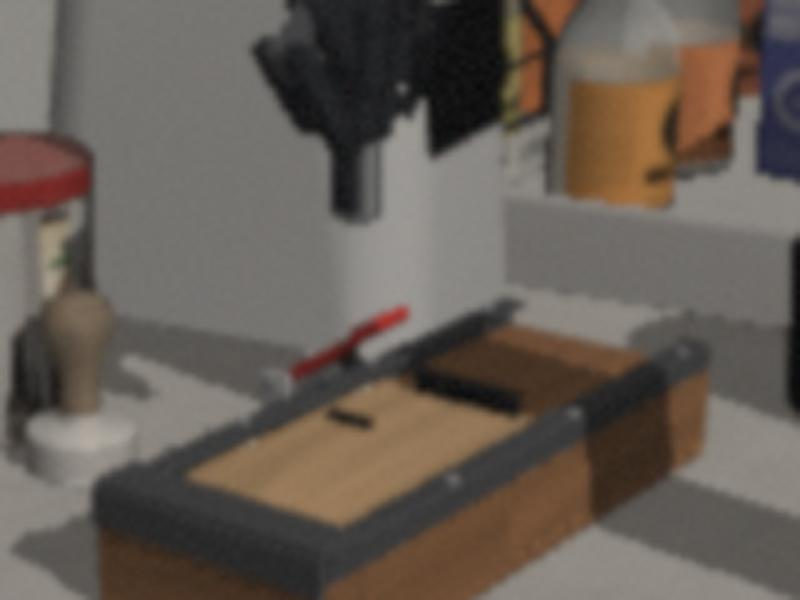

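```bash
cat > chk2.py <<'E'
import sys
from h import *
s=get_state(); F=s['ft_force']
print('t %.2f'%s['t'],'eef',np.round(s['eef_pos'],1),'F',np.round(F,1))
sys.exit(1 if F[2]>float(sys.argv[1]) else 0)
E
G="python3 chk2.py 14"
python3 -m inch '[[[0,0,1],[0,0,0]],[[0,0,1],[0,0,0]],[[0,0,0.8],[0,0,0]],[[0,0,0.4],[0,0,0]],[[0,0,0],[0,0,0]]]' >/dev/null && $G &&
python3 -m inch '[[[0,0,0.1],[0,0,0]],[[0,0,0.1],[0,0,0]],[[0,0,0.1],[0,0,0]]]' >/dev/null && $G &&
python3 -m inch '[[[0,0,0.1],[0,0,0]],[[0,0,0.1],[0,0,0]],[[0,0,0.1],[0,0,0]]]' >/dev/null && $G &&
python3 -m inch '[[[0,0,0.1],[0,0,0]],[[0,0,0.1],[0,0,0]],[[0,0,0.1],[0,0,0]]]' >/dev/null && $G &&
python3 -m inch '[[[0,0,0.1],[0,0,0]],[[0,0,0.1],[0,0,0]],[[0,0,0.1],[0,0,0]]]' >/dev/null && $G &&
python3 -m inch '[[[0,0,0.1],[0,0,0]],[[0,0,0.1],[0,0,0]],[[0,0,0.1],[0,0,0]]]' >/dev/null && $G &&
python3 -m inch '[[[0,0,0.1],[0,0,0]],[[0,0,0.1],[0,0,0]],[[0,0,0.1],[0,0,0]]]' >/dev/null && $G
```

```text
t 26.30 eef [597.9   2.5 116.1] F [0.4 0.1 0.5]
t 26.60 eef [598.7   2.7 114.6] F [-1.  -0.1  0.4]
t 26.90 eef [598.5   2.7 111.3] F [-0.4  0.3  0.8]
t 27.20 eef [598.4   2.6 108.2] F [ 0.8 -0.5  0.5]
t 27.50 eef [598.5   2.7 105.2] F [ 0.1  0.2 -0.2]
t 27.80 eef [598.8   2.6 102.6] F [-0.9 -0.2  3.5]
t 28.10 eef [599.8   2.7 101. ] F [ 0.1 -0.   7.3]
```

```bash
G="python3 chk2.py 15"
python3 -m inch '[[[0,0,0.1],[0,0,0]],[[0,0,0.1],[0,0,0]],[[0,0,0.1],[0,0,0]]]' >/dev/null && $G &&
python3 -m inch '[[[0,0,0.1],[0,0,0]],[[0,0,0.1],[0,0,0]],[[0,0,0.1],[0,0,0]]]' >/dev/null && $G &&
python3 -m inch '[[[0,0,0.1],[0,0,0]],[[0,0,0.1],[0,0,0]],[[0,0,0.1],[0,0,0]]]' >/dev/null && $G &&
python3 -m inch '[[[0,0,0.1],[0,0,0]],[[0,0,0.1],[0,0,0]],[[0,0,0.1],[0,0,0]]]' >/dev/null && $G
```

```text
t 28.40 eef [599.8   2.7  98.1] F [-0.6  0.3  7.6]
t 28.70 eef [599.6   2.7  95. ] F [-0.2  0.6  7.4]
t 29.00 eef [599.4   2.8  92. ] F [-0.7  0.7  8. ]
t 29.30 eef [599.1   2.7  88.9] F [-2.1 -0.2  7. ]
```

```bash
G="python3 chk2.py 14"
python3 -m inch '[[[0,0,0.1],[0,0,0]],[[0,0,0.1],[0,0,0]],[[0,0,0.1],[0,0,0]]]' >/dev/null && $G &&
python3 -m inch '[[[0,0,0.1],[0,0,0]],[[0,0,0.1],[0,0,0]],[[0,0,0.1],[0,0,0]]]' >/dev/null && $G &&
python3 -m inch '[[[0,0,0.1],[0,0,0]],[[0,0,0.1],[0,0,0]],[[0,0,0.1],[0,0,0]]]' >/dev/null && $G &&
python3 -m inch '[[[0,0,0.1],[0,0,0]],[[0,0,0.1],[0,0,0]],[[0,0,0.1],[0,0,0]]]' >/dev/null && $G &&
python3 -m inch '[[[0,0,0.1],[0,0,0]],[[0,0,0.1],[0,0,0]]]' >/dev/null && $G &&
python3 -m inch '[[[0,0,0.05],[0,0,0]],[[0,0,0.05],[0,0,0]]]' >/dev/null && $G &&
python3 -m inch '[[[0,0,0.05],[0,0,0]],[[0,0,0.05],[0,0,0]]]' >/dev/null && $G &&
python3 -m inch '[[[0,0,0.05],[0,0,0]],[[0,0,0.05],[0,0,0]]]' >/dev/null && $G &&
python3 -m inch '[[[0,0,0.05],[0,0,0]],[[0,0,0.05],[0,0,0]]]' >/dev/null && $G &&
python3 -m inch '[[[0,0,0.05],[0,0,0]],[[0,0,0.05],[0,0,0]]]' >/dev/null && $G &&
python3 -m inch '[[[0,0,0.05],[0,0,0]],[[0,0,0.05],[0,0,0]]]' >/dev/null && $G
```

```text
t 29.60 eef [599.7   2.8  85.7] F [ 0.2 -0.6  5.8]
t 29.90 eef [599.4   2.8  82.8] F [-2.5  1.3  7.2]
t 30.20 eef [598.4   2.9  79.5] F [-2.6  1.5  6.6]
t 30.50 eef [597.9   2.9  76.3] F [-4.7  1.2  6.4]
t 30.70 eef [597.5   2.9  74.1] F [-4.7  2.1  5.9]
t 30.90 eef [597.4   3.   73. ] F [-5.1  2.2  7.5]
t 31.10 eef [597.3   2.9  72. ] F [-4.   1.5  6.7]
t 31.30 eef [597.1   2.9  70.9] F [-4.9  2.2  7. ]
t 31.50 eef [597.   3.  70.] F [-6.7  3.  11.1]
t 31.70 eef [597.1   3.   69.9] F [-7.4  3.1 15.7]
```

```bash
python3 -m inch '[[[0,0,0.05],[0,0,0]],[[0,0,0.05],[0,0,0]],[[0,0,0],[0,0,0]],[[0,0,0],[0,0,0]]]' >/dev/null; python3 chk2.py 50; python3 -m inch '[[[0,0,-0.2],[0,0,0]],[[0,0,-0.5],[0,0,0]],[[0,0,-1],[0,0,0]],[[0,0,-3],[0,0,0]],[[0,0,-4],[0,0,0]],[[0,0,-4],[0,0,0]],[[0,0,-3],[0,0,0]],[[0,0,0],[0,0,0]]]'
python3 - <<'E'
from fit import *
im=shot('wrist'); save(im,'w12',k=1.5)
im=shot('side'); save(im,'s12',(200,120,360,240),5)
E
```

```text
t 32.10 eef [597.1   3.   69.9] F [-8.1  3.1 16.7]
t: 32.9
eef_pos: [601.3, 2.8, 230.4]
tcp_rot: [-2.051, 2.368, -0.01]
ft_force: [-0.3, -0.3, 0.6]
opening: -0.2
```

View pics/w12.png

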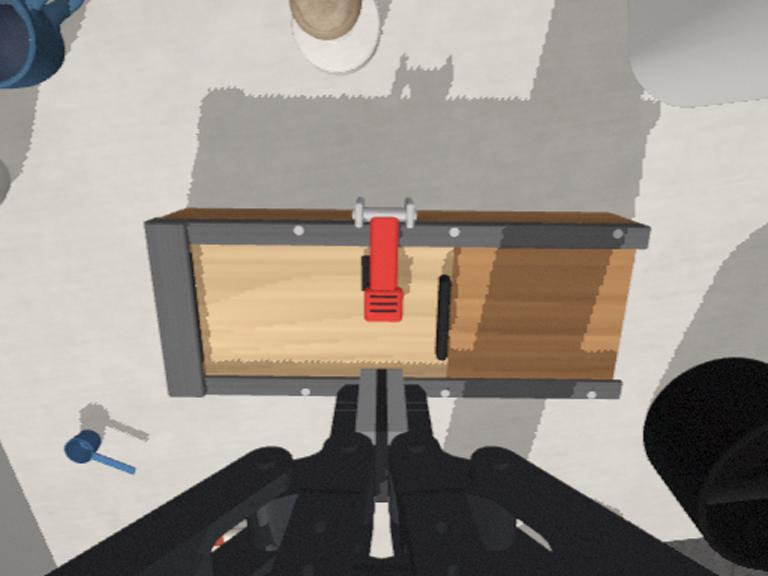

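View pics/s12.png

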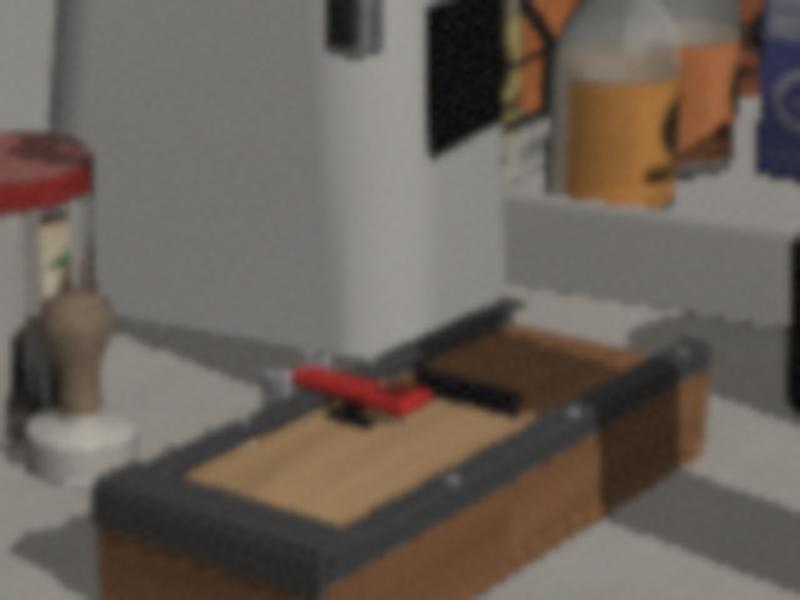

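```bash
python3 -m inch '[[[0,0,0],[0,0,0]],[[0,0,0],[0,0,0]],[[0,0,0],[0,0,0]]]'
python3 - <<'E'
from fit import *
im=shot('wrist')
c,s=np.cos(p[2]),np.sin(p[2]); Q=np.array([[c,s],[-s,c]])
for uv,z in [((448,318),68),((384,321),71),((363,272),59)]: print(Q@(atz(im,np.array(uv)/1.5,z)[:2]-p[:2]))
st=get_state(); print(st['t'],st['ft_force'],st['joint_velocities'])
workorder.job_done()
E
```

```text
t: 33.3
eef_pos: [598.0, 2.5, 223.0]
tcp_rot: [2.055, -2.374, -0.002]
ft_force: [-0.3, -0.4, 0.1]
opening: -0.0
[-53.3   0.8]
[-11.4   1.7]
[  2.3 -27.9]
33.35 [ 0.2  0.1 -0.1] [-0. -0.  0.  0. -0.  0.]
the job is handed in; nothing more can be done
```

The job is done and handed in at 33.4 s; the hand-in gives no verdict.

- **Scoop:** I took the larger of the two blue scoops. It measured 71 mm from handle tip to bowl centre (70 mm expected), against 51 mm for the look-alike. It was set down and let go in the bin; the wrist picture showed it upright and clear of the walls. It has been under the lid since then, so I could not see it again.
- **Lid:** I slid it until the force rose sharply at the stop. I then held it at 12 to 17 N at the wrist, about 16 N for the last half second. After I backed off, its leading edge was about 10 mm short of the bridge's middle, within the 13.5 mm allowed. That margin rests on picture measurements good to about 2 mm.
- **Lever:** It moved with about 7 N and reached its hard stop with the fingertips at z about 70 mm (71 expected). I pressed it there with about 17 N. There was also a sideways force of about 8 N on the fingers that I did not look into. Pictures afterwards showed the lever level and the lid's ridge where I had left it.
- **Bystanders:** I did not go near the tamper, mug or white cup, and never touched them. I did not measure their final positions.

At hand-in the arm was still, about 150 mm above the lever, with the wrist force near zero. No check failed.

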